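# Load the striking die and lift it level off its loading base

## Task

Load the striking die while it stands on its loading base: lay the small round brass blank into the round pocket and the square blank into the square pocket, each flat on the pocket floor. Then take the die by its waist, lift it straight up off the base's two pins and hold it still and level, both blanks still seated, about 10 cm above the base; finish while holding it there, ready for the press. Do not tip the die, and leave the large disc, the rubber mould and the tweezers where they lie.

Things in the scene. Friction and masses are not known exactly. Their poses are not given: they have to be found in the camera images.
- die: Striking die, loose, 0.4 kg, balanced: aluminium holder 58 (x) x 128 (y) x 18 mm high, a 3.5 mm steel nest plate on each end (top face 21.5 mm above the underside). The bare middle, 36 mm long in y, is waisted to 46 mm in x: grip it there across x. Two holes in its underside, below the pockets, sit on the base's pins with under 1 mm of play. Origin: centre of the underside; z up.
- die_base: Loading base: dark steel plate 78 (x) x 156 (y) x 12 mm, fixed on the counter, wider than the die all round (keep fingertips above its top face). Two pins of 8 mm diameter at y = -41 and +41 mm stand 7 mm above its top face and hold the die in line with it. Origin: centre of the underside, on the counter (z = 0); z up.
- round_pocket (a point): Centre of the floor of the round pocket in the die: 34.5 mm in diameter, 3.5 mm deep, at y = +41 mm of the die, 18 mm above the die's underside. Its axes are the die's.
- square_pocket (a point): Centre of the floor of the square pocket in the die: 32.5 by 32.5 mm, sides along the die's x and y, 3.5 mm deep, at y = -41 mm of the die, 18 mm above the die's underside. Its axes are the die's.
- round_blank: The small round brass blank, 32 mm in diameter, 7 mm thick, edges broken by about 1 mm, about 50 g, loose on the counter. Seated in its pocket it stands 3.5 mm proud. Origin: centre of the underside; z up.
- square_blank: The square brass blank, 30 by 30 mm, 7 mm thick, edges broken by about 1 mm, about 50 g, loose on the counter; sides along its x and y. Seated in its pocket it stands 3.5 mm proud. Origin: centre of the underside; z up.
- large_disc: A brass disc one size larger, 40 mm in diameter, 7 mm thick, that fits neither pocket; it lies in a row with the two blanks, in any order, on the counter. Leave it. Origin: centre of the underside.
- mould: A closed rubber mould block, 50 by 76 by 24 mm, lying on the counter to the right of the die. Leave it. Origin: centre of the underside.
- tweezers: Cross-locking steel tweezers, 164 mm long, 10 mm high, lying on the counter at the right. Leave them. Origin: centre of the underside.
Mind the look-alikes: they are no part of the job. What is shaped like the square_blank but green is not meant.

How it is judged (in metres and radians):
On the way:
1. both blanks lie flat in their own pockets while the die stands on its base (horizontal distance between round_blank and round_pocket below 0.003 m and z of round_blank in the frame of round_pocket below 0.0012 m and horizontal distance between square_blank and square_pocket below 0.003 m and z of square_blank in the frame of square_pocket below 0.0012 m and z of die in the frame of die_base below 0.015 m), for 0.2 s.
At the end, for the whole second after the job is handed in: The die is held by the fingers at rest, level within 4 degrees, its underside 70 to 135 mm above the base's top face and within 40 mm of straight above it, touching the base nowhere; each blank lies flat in its own pocket (within 1.2 mm of the floor, 3 mm of the centre) (z of die in the frame of die_base between 0.082 and 0.147 m and horizontal distance between die and die_base below 0.04 m and angle between die's own z axis and vertical below 0.07 rad and linear speed of die below 0.02 m/s and angular speed of die below 0.1 rad/s and contact force between the fingers and die above 3 N and contact force between die and die_base below 0.05 N and horizontal distance between round_blank and round_pocket below 0.003 m and z of round_blank in the frame of round_pocket below 0.0012 m and horizontal distance between square_blank and square_pocket below 0.003 m and z of square_blank in the frame of square_pocket below 0.0012 m); the arm keeps its last pose, push and grip.
It fails at once if the die is tipped by more than 0.2 rad (11 degrees) (angle between die's own z axis and vertical above 0.2 rad).
It fails at once if the large disc is moved by more than 20 mm (distance of large_disc from where it was at the start of the episode above 0.02 m).
It fails at once if the rubber mould is moved by more than 20 mm (distance of mould from where it was at the start of the episode above 0.02 m).
It fails at once if the tweezers are moved by more than 20 mm (distance of tweezers from where it was at the start of the episode above 0.02 m).
It also fails if it takes over 64 s, if anything falls off the work surface, if the arm or the gripper's body presses on something with over 40 N, if the wrist force passes 120 N, or if a joint passes its speed limit or range.

## Robot

A 7-joint arm with a two-finger parallel gripper is mounted at the origin on a cart in front of the work surface, level with it; the furniture and walls round the work are solid. World frame = base frame: x ahead of the robot, y to its left, z up, the work surface at z = 0. Lengths are in m, angles in degrees, forces in N, time in s.
With the tool pointing down it reaches from about 0.35 to 0.775 m from the base axis. Payload 3.1 kg.
Tool frame: the origin (TCP) lies on the centre line of the jaws, within the pads' length; the fingertips stand 17 mm ahead of it and the grasp point (between the pads) lies 2 mm behind it (robot.tip_reach is the distance from the TCP to the fingertips, in m); z points along the fingers, y is the line along which they close (so a half turn about z gives the same grasp; the last joint's range is limited). The gripper opens to 85 mm and grips with 20 to 120 N. Pads are 22 mm wide; open, the fingers measure 114 mm over their backs; the gripper's body (76 mm by 85 mm) begins 54 mm behind the grasp point. The pads swing forward as they close: fully open they stand 13 mm farther back than shut.
Start: joints at [-71.03, 17.813, 0.802, 86.603, -0.252, 75.585, -1.558], TCP at [0.2, 0.512, 0.248] pointing down, gripper open.
Joint ranges: [-154.91, 154.91], [-16.99, 109.72], [-72.82, 74.43], [7.12, 147.25], [-82.49, 262.49], [11.32, 116.49], [-174.64, 174.64]. Speed limits (degrees/s): [159.86, 159.86, 180, 180, 180, 180, 180].

## Interface

Orientations are given as [roll, pitch, yaw] about the fixed x, y, z axes, in that order (R = Rz(yaw) Ry(pitch) Rx(roll)).
In Python, from station import robot, fingers, vision, workorder, recognise gives the robot as it stands. Calls block until the motion is done:
- robot.move_to(position, orientation): joint-space move of the TCP to a pose.
- robot.line_to(position, orientation=None, velocity=0.15, f_stop=None): straight line of the TCP; orientation=None keeps the orientation; velocity is the mean speed in m/s. With f_stop (N) it stops when the force on the tool has changed by that much, and returns True; else False.
- robot.move_j(angles): joint-space move.
- fingers.gripper_to(opening, force=None): opening from 0.0 (shut) to 1.0 (fully open); force is the grip in N (None keeps the last); returns when the fingers have stopped.
- robot.pause(seconds).
- robot.inverse_kinematics(position, orientation): joint angles nearest the present ones, or None.
- vision.grab_frame(name): name is "side" or "top"; returns the picture (400x640x3 uint8, red, green, blue); there is no depth.
- vision.calibration(name): a dict with "mtx" (3x3 intrinsics, pixels), "extrinsics" (4x4, takes a point from world to camera coordinates). Camera axes: x right, y up, looking along -z (the intrinsics and any distortion apply to the point x, -y, -z); pixel columns grow to the right and rows downward; lengths in m; the calibration is good to about 2 mm. A picture is of the moment at which its call begins. calibration takes no time and is no camera call.
A pose or a line that the arm cannot do raises robot.PlanningError and nothing moves.
- workorder.close_job(): hands the job in; it is judged then, once.
Trained networks look in the newest picture that a camera, given by its name, has taken for a name from the list of things; names that differ only in an ending like _2 or _b are one class to them, and where a whole thing is asked for, a point or a joint stands for the part that bears it (a point fixed in the world has none). Each returns a list of dicts, best first, with "p" (0 to 1); they miss things now and then, are a little off and sometimes report something else, mostly with a low value. They report only what shows in the picture. A call takes as long as a camera call. They do not tell look-alikes from the thing itself.
- recognise(label, camera): "rect" ([centre column, centre row, width, height] in pixels, round what is visible of it).
Readings, each from a call of its own:
- robot.current_time_s(): time.
- robot.current_joint_positions(): joint angles.
- robot.current_dq(): joint speeds.
- robot.current_joint_torque(): joint torques, N m.
- robot.current_tool_pos(): TCP position.
- robot.current_eef_rot(): TCP orientation.
- robot.current_contact_force(): force on the tool from outside, world axes, zero at the start.
- robot.current_torque(): the same for the moment, N m.
- robot.current_finger_gap(): opening from 0.0 (shut) to 1.0 (fully open).
- robot.current_gripper_force(): force on a finger pad.
Only numpy, scipy, OpenCV 4.12 (cv2) and the standard library are available. Lean on these libraries where they do the work, as an engineer would, in place of code of your own. Each camera call takes 0.05 s, during which the arm holds its last target. There are 200 camera calls.

## Working session

There is one attempt and no reset: what is moved stays moved. The work goes in short steps, each a Python script; the robot and the scene stay as the last script left them, time stands still between calls to the robot, and variables do not carry over. Pictures are saved under pics/ and viewed, at most 10 in all, crops included, and the job is handed in when it is done.

```bash
mkdir -p pics; ls; python3 - <<'E'
from station import robot, fingers, vision, workorder, recognise
import cv2,numpy as np
for n in("top","side"):
    im=vision.grab_frame(n); cv2.imwrite(f"pics/{n}0.png",im[:,:,::-1])
    c=vision.calibration(n); print(n,np.round(c["mtx"],1).tolist(),np.round(c["extrinsics"],4).tolist(),[k for k in c])
    for l in("die","die_base","round_pocket","square_pocket","round_blank","square_blank","large_disc","mould","tweezers"):
        print(l,[(np.round(d["rect"],1).tolist(),round(d["p"],2)) for d in recognise(l,n)][:4])
print(robot.current_time_s(),robot.current_eef_rot(),robot.tip_reach)
E
```

```text
pics
top [[515.7, 0.0, 323.5], [0.0, 515.7, 188.7], [0.0, 0.0, 1.0]] [[-0.0282, -0.9996, -0.0023, -0.2943], [0.9906, -0.0283, 0.1341, -0.5145], [-0.1342, 0.0015, 0.991, -0.8575], [0.0, 0.0, 0.0, 1.0]] ['mtx', 'extrinsics']
die [([293.9, 171.4, 73.6, 60.6], 0.72), ([431.8, 191.7, 16.6, 57.2], 0.61)]
die_base [([296.5, 172.5, 96.7, 75.0], 0.72)]
round_pocket [([294.7, 172.8, 79.0, 54.3], 0.83)]
square_pocket [([294.8, 173.0, 82.6, 61.0], 0.82)]
round_blank [([311.8, 228.4, 17.8, 16.0], 0.58)]
square_blank [([213.8, 178.9, 18.5, 19.8], 0.85)]
large_disc [([358.3, 226.2, 25.4, 17.0], 0.68)]
mould [([407.4, 135.2, 40.8, 49.5], 0.56)]
tweezers [([294.9, 174.6, 77.5, 58.7], 0.17)]
side [[466.9, 0.0, 327.2], [0.0, 466.9, 196.1], [0.0, 0.0, 1.0]] [[0.9994, -0.0233, 0.0246, -0.5158], [-0.0104, 0.4804, 0.877, 0.1104], [-0.0323, -0.8767, 0.4799, -1.1865], [0.0, 0.0, 0.0, 1.0]] ['mtx', 'extrinsics']
die [([339.9, 200.3, 55.0, 36.2], 0.87)]
die_base [([341.0, 208.8, 65.2, 40.9], 0.67)]
round_pocket [([340.9, 201.6, 50.6, 43.7], 0.61)]
square_pocket [([343.0, 197.9, 53.6, 38.2], 0.93)]
round_blank []
square_blank [([288.4, 189.7, 15.6, 13.2], 0.71), ([337.4, 173.8, 13.9, 6.9], 0.47)]
large_disc [([291.5, 232.9, 22.6, 13.7], 0.83)]
mould [([382.5, 260.2, 48.3, 34.7], 0.9), ([287.9, 190.0, 16.0, 9.2], 0.35)]
tweezers [([310.1, 279.6, 91.9, 18.6], 0.6)]
1.0 [1.79994989e+02 1.31863101e-03 1.58645458e+02] 0.017
```

```bash
python3 - <<'E'
import cv2
a=cv2.imread("pics/top0.png")[85:275,190:456]; cv2.imwrite("pics/topc.png",cv2.resize(a,None,fx=3,fy=3,interpolation=cv2.INTER_CUBIC))
a=cv2.imread("pics/side0.png")[140:300,230:430]; cv2.imwrite("pics/sidec.png",cv2.resize(a,None,fx=3.5,fy=3.5,interpolation=cv2.INTER_CUBIC))
E
```

```text
(no output)
```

View pics/topc.png

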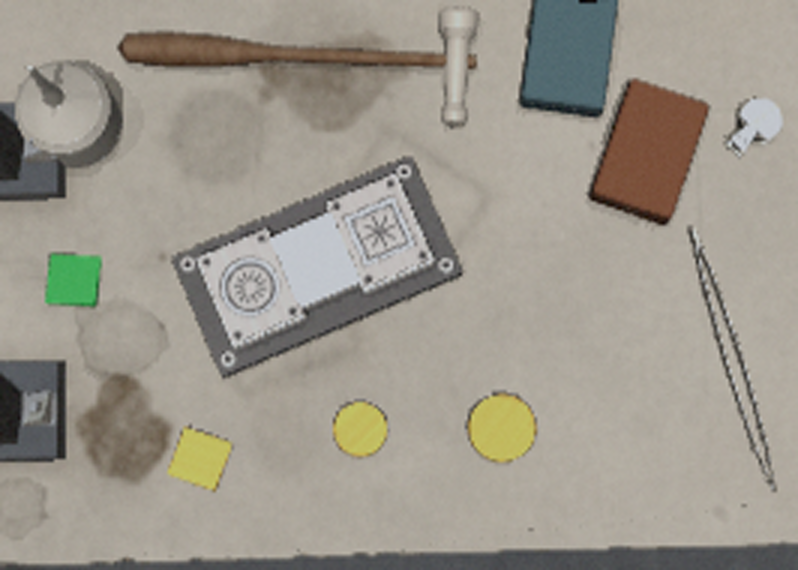

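View pics/sidec.png

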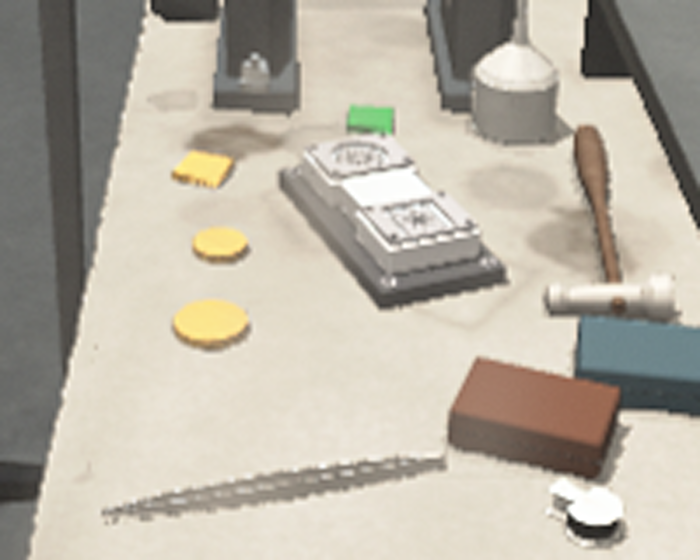

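The top crop shows the base as a rotated rectangle. The round pocket is near full-image (273,181) and the square pocket near (317,163). The square blank is at (257,238), the round blank at (310,228) and the large disc at (357,227). The green look-alike is at (214,178). The side crop agrees, with the round pocket at about (333,185) and the square pocket at (351,203).

```bash
cat > h.py <<'E'
import cv2,numpy as np
from scipy.optimize import minimize
from station import robot, fingers, vision, workorder, recognise
C={n:vision.calibration(n) for n in("top","side")}
def proj(P,n):
    P=np.atleast_2d(P); E=C[n]["extrinsics"]; q=P@E[:3,:3].T+E[:3,3]
    q=q*[1,-1,-1]; q=q@np.array(C[n]["mtx"]).T; return q[:,:2]/q[:,2:]
def ray(uv,n):
    E=C[n]["extrinsics"]; R=E[:3,:3]; d=np.linalg.inv(C[n]["mtx"])@[uv[0],uv[1],1]
    return -R.T@E[:3,3], R.T@(d*[1,-1,-1])
def atz(uv,z,n="top"):
    o,d=ray(uv,n); return (o+d*(z-o[2])/d[2])[:2]
def tri(a,b):
    (o,d),(p,e)=ray(a,"top"),ray(b,"side"); s=np.linalg.lstsq(np.c_[d,-e],p-o,rcond=None)[0]
    x,y=o+d*s[0],p+e*s[1]; return (x+y)/2,np.linalg.norm(x-y)
S=4
def up(im): return cv2.resize(im,None,fx=S,fy=S,interpolation=cv2.INTER_CUBIC)
def full(c): return (np.array(c)+.5)/S-.5
def contour(mask,near,rad=40,amin=60):
    cs=cv2.findContours(mask.astype(np.uint8),cv2.RETR_EXTERNAL,cv2.CHAIN_APPROX_NONE)[0]; best=None
    for c in cs:
        m=cv2.moments(c)
        if m["m00"]<amin*S*S: continue
        u=full([m["m10"]/m["m00"],m["m01"]/m["m00"]]); d=np.hypot(*(u-near))
        if d<rad and (best is None or d<best[0]): best=(d,u,c,m["m00"]/S/S)
    return best
def yellow(im,near,rad=12):
    f=up(im).astype(int); m=np.minimum(f[:,:,0],f[:,:,1])-f[:,:,2]>55
    return contour(m,near,rad)
def prism(x,y,a,bx,by,z0,z1,n):
    c,s=np.cos(a),np.sin(a); P=[[x+c*i*bx-s*j*by,y+s*i*bx+c*j*by,z] for i in(-.5,.5) for j in(-.5,.5) for z in(z0,z1)]
    return cv2.convexHull(proj(P,n).astype(np.float32))
def fitprism(cont,x0,bx,by,z0,z1,n="top"):
    src=full(cont.reshape(-1,2))
    def cost(p):
        h=prism(*p,bx,by,z0,z1,n); d=np.array([cv2.pointPolygonTest(h,(float(u),float(v)),True) for u,v in src])
        return np.sum(np.minimum(np.abs(d),2)**1)/len(d)
    r=minimize(cost,x0,method="Nelder-Mead",options=dict(initial_simplex=np.array(x0)+np.vstack([np.zeros(3),np.diag([.004,.004,.05])]),xatol=1e-5,fatol=1e-5)); return r.x,r.fun
E
cat > m.py <<'E'
from h import *
def measure(im):
    g=up(cv2.cvtColor(im,cv2.COLOR_RGB2GRAY)); out={}
    b=contour(g<130,np.array([296,172]),15,1000)
    h=cv2.convexHull(b[2]); p0=atz(b[1],.006)
    out["base"]=fitprism(b[2],[*p0,np.radians(20)],.078,.156,0,.012); print("area",b[3])
    return out
if __name__=="__main__":
    im=vision.grab_frame("top"); sd=vision.grab_frame("side")
    for k,u,v in(("sq",(257,238),(288,188)),("rd",(310,228),(293,210)),("big",(357,227),(291,232))):
        a,b=yellow(im,u),yellow(sd,v); print(k,a[1],a[3],atz(a[1],.0035),b and (b[1],tri(a[1],b[1])))
        if k=="sq": print("sqfit",fitprism(a[2],[*atz(a[1],.0035),np.radians(20)],.03,.03,0,.007))
    for a,b in(((273,181.3),(332.9,184.9)),((317,162.7),(350.6,202.6))): print("pocket",atz(a,.03),tri(a,b))
    print(measure(im))
E
python3 m.py
```

```text
sq [256.11829284 237.45248704] 275.28125 [ 0.42657374 -0.1872865 ] (array([287.69843284, 187.56878109]), (array([ 0.42530233, -0.1873946 ,  0.00339521]), np.float64(0.002559666195111538)))
sqfit (array([ 0.42651767, -0.18763064, -0.37773575]), np.float64(0.35248359464573337))
rd [309.63570764 227.65052943] 240.53125 [ 0.44119346 -0.28228076] (array([292.25414851, 208.66296514]), (array([ 0.43962083, -0.2824494 ,  0.0049498 ]), np.float64(0.0029766769855428823)))
big [356.92613934 227.2435481 ] 377.59375 [ 0.43953775 -0.36604742] (array([289.53228291, 231.13782913]), (array([ 0.43801406, -0.36608771,  0.00483385]), np.float64(0.002899098823718927)))
pocket [ 0.5220273  -0.22120829] (array([ 0.5222973 , -0.22106602,  0.02855716]), np.float64(9.795039009373296e-05))
pocket [ 0.55273507 -0.2986856 ] (array([ 0.55390842, -0.29866565,  0.02928846]), np.float64(0.002044568233457998))
area 3886.96875
{'base': (array([ 0.53883441, -0.25933226,  0.38418053]), np.float64(0.20275879894179916))}
```

View pics/side0.png

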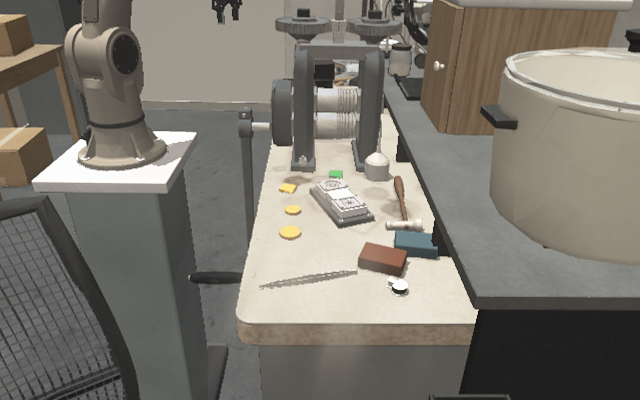

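View pics/top0.png

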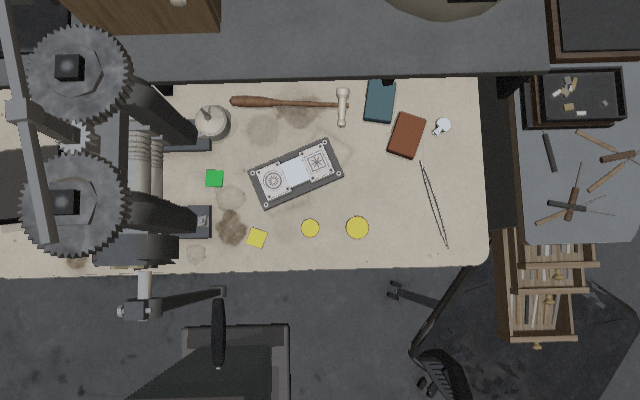

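```bash
python3 - <<'E'
from h import *
import itertools
for n,p in(("touch",(.434,-.235,.1)),("sq",(.4264,-.1875,.03)),("rd",(.441,-.282,.03)),("pk",(.5235,-.2213,.08)),("pks",(.5542,-.2973,.08)),("die",(.5388,-.2593,.06)),("up",(.5388,-.2593,.2))):
    for yaw in(22,112,-158,-68,-21.6,68.4,158.4,-111.6):
        q=robot.inverse_kinematics(p,[180,0,yaw]); print(n,yaw,None if q is None else np.round(q).astype(int).tolist())
E
```

```text
touch 22 [-11, 25, 48, 108, -22, 56, -20]
touch 112 [-11, 25, 48, 108, -22, 56, 69]
touch -158 [-22, 33, 67, 109, -35, 62, 171]
touch -68 [-21, 32, 65, 109, -33, 61, -100]
touch -21.6 [-15, 27, 54, 109, -26, 58, -61]
touch 68.4 [-12, 25, 49, 108, -23, 57, 26]
touch 158.4 [-5, 23, 40, 108, -18, 55, 111]
touch -111.6 [-21, 32, 65, 109, -33, 61, -144]
sq 22 [-19, 32, 53, 116, -34, 49, -15]
sq 112 [-20, 32, 55, 116, -35, 49, 77]
sq -158 [-18, 31, 52, 116, -33, 48, 164]
sq -68 [-26, 38, 65, 116, -43, 54, -96]
sq -21.6 [-19, 32, 54, 116, -35, 49, -58]
sq 68.4 [-19, 32, 54, 116, -35, 49, 32]
sq 158.4 [-9, 27, 39, 116, -24, 45, 112]
sq -111.6 [-26, 38, 65, 116, -43, 54, -139]
rd 22 [1, 33, 41, 107, -28, 50, -13]
rd 112 [1, 33, 40, 107, -28, 50, 77]
rd -158 [-2, 35, 45, 107, -31, 51, 170]
rd -68 [-13, 44, 64, 108, -47, 60, -87]
rd -21.6 [-8, 38, 54, 107, -38, 54, -48]
rd 68.4 [-1, 34, 43, 107, -30, 51, 35]
rd 158.4 [5, 32, 35, 107, -23, 49, 120]
rd -111.6 [-13, 44, 64, 108, -47, 60, -130]
pk 22 [-19, 42, 61, 98, -40, 65, -14]
pk 112 [-18, 41, 60, 98, -39, 65, 76]
pk -158 [-11, 35, 46, 98, -28
[... 480 characters left out ...]
5, 63, 114]
pks -111.6 [-10, 50, 64, 88, -46, 72, -141]
die 22 [-13, 45, 58, 94, -42, 65, -11]
die 112 [-12, 45, 57, 94, -41, 65, 78]
die -158 [-6, 39, 45, 94, -31, 60, 161]
die -68 [-15, 49, 64, 94, -47, 68, -98]
die -21.6 [-10, 43, 54, 94, -38, 63, -58]
die 68.4 [-13, 46, 59, 94, -42, 65, 35]
die 158.4 [-3, 38, 41, 94, -28, 59, 115]
die -111.6 [-15, 49, 64, 94, -47, 68, -141]
up 22 [-13, 35, 58, 85, -30, 77, -20]
up 112 [-12, 34, 57, 85, -29, 77, 69]
up -158 [-14, 36, 61, 85, -32, 78, 161]
up -68 [-15, 37, 64, 85, -34, 79, -107]
up -21.6 [-15, 37, 64, 85, -34, 79, -61]
up 68.4 [-12, 34, 57, 85, -29, 77, 26]
up 158.4 [-12, 34, 57, 85, -29, 77, 116]
up -111.6 [-15, 37, 64, 85, -34, 79, -151]
```

The side picture shows a tall rolling mill at (270–400, 10–170), with a crank towards the robot at (245,115) and a handle at (215,278). In the top picture the crank hub is at about (140,310) and the handle at (219,330). The arm starts on the other side of the mill, so the transfer path has to clear it.

```bash
python3 - <<'E'
from h import *
for n,a,b in(("hub",(138,310),(245,117)),("handle",(219,330),(215,278)),("wheel",(65,200),(302,25)),("wheelfar",(68,68),(375,25)),("standfoot",(210,222),(303,166)),("gripper",(0,0),(229,8)),("drum",(135,250),(283,110))):
    print(n,np.round(tri(a,b)[0],3),round(tri(a,b)[1],3))
q0=np.array(robot.current_joint_positions()); print(q0)
for p in((.30,-.20,.25),(.30,-.25,.3),(.36,-.235,.25),(.434,-.235,.15)):
    for yaw in(22,-21.6,-68):
        q=robot.inverse_kinematics(p,[180,0,yaw]); print(p,yaw,None if q is None else np.round(q).astype(int).tolist())
E
```

```text
hub [ 0.315 -0.018  0.106] 0.002
handle [ 0.214 -0.049 -0.361] 0.017
wheel [ 0.457 -0.006  0.319] 0.011
wheelfar [ 0.619 -0.005  0.323] 0.007
standfoot [ 0.456 -0.109  0.02 ] 0.001
gripper [ 0.449 -0.107  0.463] 0.336
drum [ 0.407 -0.018  0.125] 0.001
[-71.02835703  17.81108366   0.80176622  86.60497032  -0.25094261
  75.58674822  -1.55738176]
(0.3, -0.2, 0.25) 22 [-2, -7, 30, 113, 4, 73, -41]
(0.3, -0.2, 0.25) -21.6 [8, -6, 22, 113, 2, 73, -83]
(0.3, -0.2, 0.25) -68 [53, -4, -20, 111, -2, 73, -125]
(0.3, -0.25, 0.3) 22 [28, -3, 9, 103, 0, 80, -31]
(0.3, -0.25, 0.3) -21.6 [4, -4, 32, 104, 2, 80, -77]
(0.3, -0.25, 0.3) -68 [47, -2, -10, 103, 0, 80, -120]
(0.36, -0.235, 0.25) 22 [2, 3, 31, 104, -2, 73, -35]
(0.36, -0.235, 0.25) -21.6 [-29, 5, 64, 105, -4, 73, -75]
(0.36, -0.235, 0.25) -68 [-29, 5, 64, 105, -4, 73, -121]
(0.434, -0.235, 0.15) 22 [-16, 22, 55, 105, -20, 63, -22]
(0.434, -0.235, 0.15) -21.6 [-22, 27, 65, 105, -27, 65, -60]
(0.434, -0.235, 0.15) -68 [-22, 27, 65, 105, -27, 65, -106]
```

```bash
python3 - <<'E'
from h import *
az=np.radians(68.7)
for r,z in((.26,.38),(.28,.42),(.3,.45),(.32,.48),(.35,.5)):
    q=robot.inverse_kinematics((r*np.cos(az),r*np.sin(az),z),[180,0,158.6]); print(r,z,None if q is None else np.round(q).astype(int).tolist())
E
```

```text
0.26 0.38 None
0.28 0.42 [-72, -16, 0, 98, 0, 99, -3]
0.3 0.45 [-72, -13, 0, 91, 0, 102, -3]
0.32 0.48 [-72, -10, 0, 85, 0, 106, -3]
0.35 0.5 [-72, -6, 0, 78, 0, 108, -3]
```

```bash
python3 - <<'E'
from h import *
az=np.radians(68.7); r=.315
robot.move_to([r*np.cos(az),r*np.sin(az),.48],[180,0,158.6])
q=list(robot.current_joint_positions()); q[0]=28; robot.move_j(q)
fingers.gripper_to(31.5/85,20)
robot.move_to([.434,-.235,.10],[180,0,68]); print(robot.current_time_s(),np.round(robot.current_joint_positions()))
robot.line_to([.434,-.235,.03],velocity=.15)
s=robot.line_to([.434,-.235,.005],velocity=.02,f_stop=3); print(s,robot.current_tool_pos(),robot.current_contact_force(),robot.current_finger_gap())
p=robot.current_tool_pos(); robot.line_to([p[0],p[1],.04],velocity=.15); print(robot.current_time_s())
E
```

```text
6.225 [ 26.  19.   0. 107.  -0.  54.   5.]
True [ 0.4339203  -0.23494864  0.01650942] [-1.15678722  0.02343482  4.02104201] 0.3746196586216215
7.9
```

```bash
cat > g.py <<'E'
from m import *
ZG=.0195
def at(x,y,z,yaw,v=.2): robot.line_to([x,y,z],[180,0,yaw],velocity=v)
def centre(x,y,yaws):
    for i,yaw in enumerate(yaws):
        fingers.gripper_to(52/85,20)
        robot.move_to([x,y,.045],[180,0,yaw]); at(x,y,ZG,yaw,.1)
        fingers.gripper_to(.2,20); print("gap",round(robot.current_finger_gap()*85,2),np.round(robot.current_tool_pos(),4))
E
python3 - <<'E'
from g import *
x,y=.4405,-.2823
centre(x,y,(22,112))
fingers.gripper_to(52/85); at(x,y,.05,112); robot.move_to([.28,-.18,.40],[180,0,60]); print(robot.current_time_s())
im=vision.grab_frame("top"); cv2.imwrite("pics/t1.png",im[:,:,::-1])
a=yellow(im,(310,228)); print(a[1],a[3],atz(a[1],.0035),measure(im))
E
```

```text
gap 30.13 [ 0.441  -0.2825  0.0202]
gap 29.55 [ 0.441  -0.2825  0.0202]
14.0583Traceback (most recent call last):
  File "<stdin>", line 6, in <module>
  File "m.py", line 5, in measure
    h=cv2.convexHull(b[2]); p0=atz(b[1],.006)
                     ~^^^
TypeError: 'NoneType' object is not subscriptable
```

```bash
python3 - <<'E'
import cv2
a=cv2.imread("pics/t1.png")[100:300,190:456]; cv2.imwrite("pics/t1c.png",cv2.resize(a,None,fx=3,fy=3,interpolation=cv2.INTER_CUBIC))
E
```

```text
(no output)
```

View pics/t1c.png

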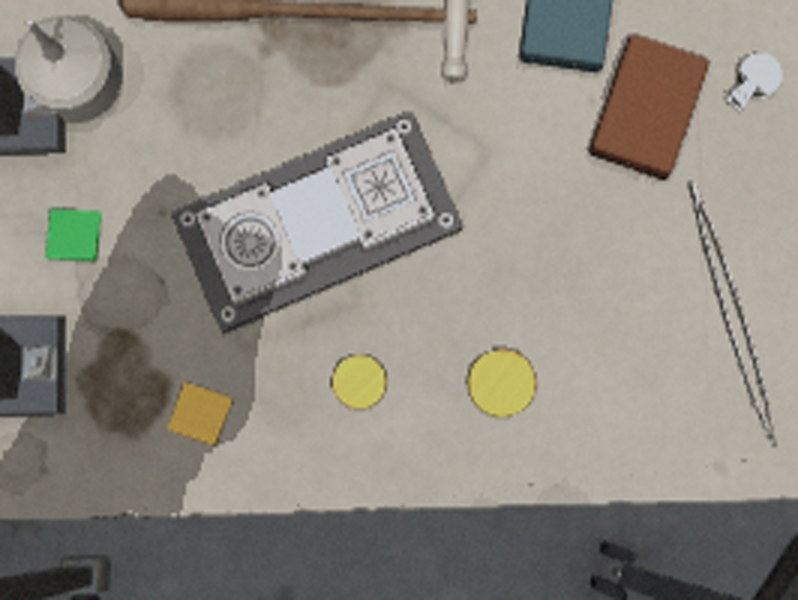

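```bash
python3 - <<'E'
from m import *
im=cv2.imread("pics/t1.png")[:,:,::-1].copy(); a=yellow(im,(310,228)); print("blank",a[1],a[3],atz(a[1],.0035))
im=cv2.imread("pics/top0.png")[:,:,::-1].copy()
(x,y,th),c=measure(im)["base"]; print(x,y,th)
g=cv2.GaussianBlur(up(cv2.cvtColor(im,cv2.COLOR_RGB2GRAY)).astype(np.float32),(0,0),2.5)
G=np.hypot(cv2.Sobel(g,cv2.CV_32F,1,0),cv2.Sobel(g,cv2.CV_32F,0,1))
R=np.array([[np.cos(th),-np.sin(th)],[np.sin(th),np.cos(th)]])
t=np.linspace(0,2*np.pi,120,endpoint=False); circ=np.c_[np.cos(t),np.sin(t)]
def rect(w,h): 
    s=np.linspace(-.5,.5,30); o=np.ones(30)/2
    return np.vstack([np.c_[s*w,o*h],np.c_[s*w,-o*h],np.c_[o*w,s*h],np.c_[-o*w,s*h]])
def best(shape,z,c0,im=g):
    r=[]
    for dx in np.arange(-4,4.1,.25):
        for dy in np.arange(-4,4.1,.25):
            P=(shape+c0+[dx*1e-3,dy*1e-3])@R.T+[x,y]; uv=proj(np.c_[P,np.full(len(P),z)],"top")
            u=((uv+.5)*S-.5).astype(np.float32); r.append((float(np.mean(cv2.remap(G,u[:,:1],u[:,1:],cv2.INTER_LINEAR))),dx,dy))
    return sorted(r)[::-1][:3]
print("round",best(circ*.01725,.0335,[0,.041])); print("sq",best(rect(.0325,.0325),.0335,[0,-.041]))
s=rect(.058,.046)
print("plate+",best(rect(.058,.046),.0335,[0,.041])); print("plate-",best(rect(.058,.046),.0335,[0,-.041]))
b=rect(.078,.156); print("base",best(b,.012,[0,0]))
E
```

```text
blank [309.2794833  226.87226093] 237.6875 [ 0.44258861 -0.28168362]
area 3887.1875
0.5388236757639202 -0.2593069718255752 0.3841342237607929
round [(31.740144729614258, np.float64(2.25), np.float64(0.75)), (31.627418518066406, np.float64(2.0), np.float64(1.0)), (31.62575340270996, np.float64(2.25), np.float64(0.5))]
sq [(32.26882553100586, np.float64(2.0), np.float64(-2.25)), (32.19526290893555, np.float64(2.25), np.float64(-2.25)), (32.12994384765625, np.float64(1.75), np.float64(-2.25))]
plate+ [(79.94039916992188, np.float64(-1.0), np.float64(-0.25)), (79.58338165283203, np.float64(-1.0), np.float64(-0.5)), (79.49647521972656, np.float64(-0.75), np.float64(-0.25))]
plate- [(80.52880859375, np.float64(-1.0), np.float64(0.75)), (80.44544982910156, np.float64(-1.25), np.float64(0.75)), (80.15327453613281, np.float64(-1.0), np.float64(1.0))]
base [(66.56080627441406, np.float64(-1.25), np.float64(0.0)), (66.21417236328125, np.float64(-1.25), np.float64(0.25)), (66.20067596435547, np.float64(-1.0), np.float64(0.0))]
```

```bash
python3 - <<'E'
from m import *
im=cv2.imread("pics/top0.png"); x,y,th=.5378,-.2594,.3841
R=np.array([[np.cos(th),-np.sin(th)],[np.sin(th),np.cos(th)]]); k=8
o=cv2.resize(im[138:208,248:346],None,fx=k,fy=k,interpolation=cv2.INTER_CUBIC)
t=np.linspace(0,2*np.pi,60); sq=np.array([[-1,-1],[1,-1],[1,1],[-1,1],[-1,-1]])
for sh,z,c in((np.c_[np.cos(t),np.sin(t)]*.01725,.0335,(0,.041)),(sq*.01625,.0335,(0,-.041)),(sq*[.029,.0230],.0335,(0,.041)),(sq*[.029,.023],.0335,(0,-.041)),(sq*[.039,.078],.012,(0,0))):
    P=(sh+c)@R.T+[x,y]; uv=proj(np.c_[P,np.full(len(P),z)],"top"); u=((uv-[248,138]+.5)*k).round().astype(np.int32)
    cv2.polylines(o,[u.reshape(-1,1,2)],False,(0,0,255),1)
cv2.imwrite("pics/ov.png",o)
E
```

```text
(no output)
```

View pics/ov.png

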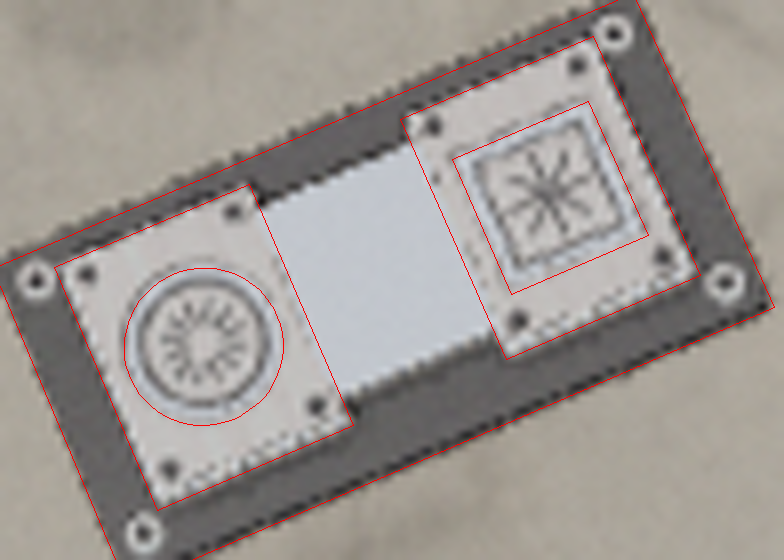

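```bash
python3 - <<'E'
from h import *
f=lambda p:(np.array(p))/8-.5+[248,138]
a=lambda L,z:atz(f(np.mean(L,0)),z)
b=a([(36,281),(613,33),(725,282),(143,533)],.012)
r=a([(233,211),(86,273),(317,405),(169,469)],.0335); s=a([(433,125),(577,65),(663,256),(518,320)],.0335)
rf=a([(204,341.5)],.03); sf=a([(549.5,195)],.03)
print("base",b,"r",r,"s",s,(r+s)/2,"floors",rf,sf,(rf+sf)/2, "dist",np.hypot(*(r-s)),np.hypot(*(rf-sf)),np.degrees(np.arctan2(*((s-r)*[1,-1]))))
print(f(proj([[.5378,-.2594,.0335]],"top")[0])*0, proj([[.5378,-.2594,.0335]],"top"))
E
```

```text
base [ 0.53900101 -0.2586957 ] r [ 0.52390018 -0.22098763] s [ 0.55436655 -0.29698196] [ 0.53913336 -0.25898479] floors [ 0.5239869  -0.22123785] [ 0.55424245 -0.29730297] [ 0.53911467 -0.25927041] dist 0.08187391543980167 0.08186147713298128 21.84601108661129
[0. 0.] [[294.6177077  171.41494294]]
```

The overlay shows that the plate screws, base screws and floor marks agree on the die centre. In the camera frame that is about (0.5391,-0.2590), with 81.9 mm between the pockets.

```bash
cat >> g.py <<'E'
def acc(x,y,z,yaw,v=.1):
    "line with one correction of the standing error"
    at(x,y,z,yaw,v); robot.pause(.15); e=np.array([x,y,z])-robot.current_tool_pos()
    if np.max(np.abs(e))>2e-4 and np.max(np.abs(e))<3e-3: robot.line_to(list(np.array([x,y,z])+e),[180,0,yaw],velocity=.02); robot.pause(.1)
    return e
def insert(px,py,yaw,zc=.050,miss=.0513,offs=((0,0),(1,0),(-1,0),(0,1),(0,-1),(1,1),(-1,-1),(1,-1),(-1,1))):
    robot.move_to([px,py,.09],[180,0,yaw]); e=acc(px,py,.0555,yaw,.1); print("err",np.round(e*1e3,2))
    for i,(a,b) in enumerate(offs):
        X,Y=px+a*.0012+e[0],py+b*.0012+e[1]
        if i: robot.line_to([X,Y,.0555],velocity=.05)
        s=robot.line_to([X,Y,zc-.001],velocity=.015,f_stop=4); p=robot.current_tool_pos()
        print((a,b),s,np.round(np.array(p)*1e3,2).tolist(),np.round(robot.current_contact_force(),1).tolist(),round(robot.current_time_s(),1))
        if p[2]<miss: return True
    return False
E
python3 - <<'E'
from g import *
x,y=.441,-.2825
robot.move_to([x,y,.05],[180,0,112]); print(np.round(acc(x,y,.0193,112)*1e3,2),np.round(robot.current_tool_pos(),4))
fingers.gripper_to(.2,30); print(robot.current_finger_gap()*85,np.round(robot.current_tool_pos(),4))
at(x,y,.09,112)
print(insert(.5222,-.2218,112))
E
```

```text
[-0.72  0.46 -0.91] [ 0.4403 -0.2821  0.0185]
29.302238138644068 [ 0.4404 -0.2821  0.0187]
err [-0.31  0.47 -0.69]
(0, 0) True [522.01, -221.42, 50.32] [-0.7, -0.2, 4.2] 19.2
True
```

```bash
cat >> g.py <<'E'
def tap(px,py,yaw):
    robot.pause(.1); fingers.gripper_to(52/85,20); at(px,py,.085,yaw); fingers.gripper_to(0.0)
    at(px,py,.066,yaw,.1); s=robot.line_to([px,py,.048],velocity=.02,f_stop=6); print("tap",s,np.round(robot.current_tool_pos(),4),robot.current_contact_force()[2]); at(px,py,.085,yaw)
E
python3 - <<'E'
from g import *
tap(.5222,-.2218,112); robot.move_to([.30,-.19,.36],[180,0,60]); print(robot.current_time_s())
im=vision.grab_frame("top"); sd=vision.grab_frame("side"); cv2.imwrite("pics/t2.png",im[:,:,::-1]); cv2.imwrite("pics/s2.png",sd[:,:,::-1])
c=lambda a,u,v:cv2.resize(a[v:v+50,u:u+66],None,fx=6,fy=6,interpolation=cv2.INTER_CUBIC)
cv2.imwrite("pics/c2.png",np.hstack([c(im,245,155),c(sd,305,165)])[:,:,::-1])
a=yellow(im,(273,181)); print(a and (a[1],a[3],atz(a[1],.0353)))
a=yellow(im,(256,237)); print(a and (a[1],a[3],atz(a[1],.0035)))
E
```

```text
tap True [ 0.5222 -0.2218  0.0542] 4.281093614781198
23.15
(array([272.66942646, 179.8268526 ]), 231.65625, array([ 0.52381339, -0.2211892 ]))
(array([256.10804409, 237.45054359]), 261.09375, array([ 0.42657768, -0.18726842]))
```

View pics/c2.png

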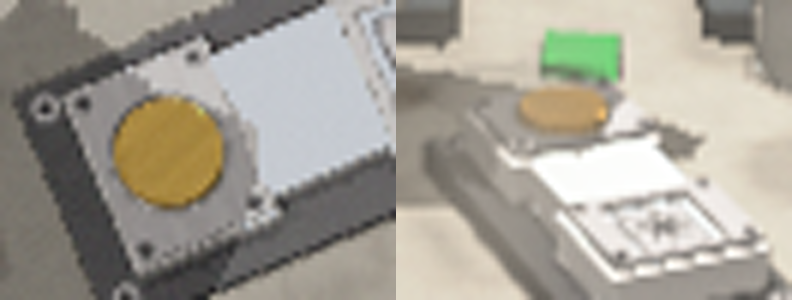

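The picture shows the round blank lying flat and centred in its pocket. Camera (0.5238,-0.2212) against the pocket's (0.5239,-0.2212). Next is the square blank.

```bash
cat >> g.py <<'E'
def centre2(x,y,yaws,zg):
    P=[]
    for yaw in yaws:
        fingers.gripper_to(56/85,20); robot.move_to([x,y,.045],[180,0,yaw]); at(x,y,zg,yaw,.1); robot.pause(.5)
        print("before",np.round(robot.current_tool_pos(),4))
        fingers.gripper_to(.2,30); robot.pause(.2); P.append(np.array(robot.current_tool_pos())); print("gap",round(robot.current_finger_gap()*85,2),np.round(P[-1],4),round(robot.current_time_s(),1))
    return P
E
python3 - <<'E'
from g import *
P=centre2(.425,-.1881,(-21.6,68.4),.0190)
d=P[0]-P[1]; u=np.array([np.sin(np.radians(-21.6)),-np.cos(np.radians(-21.6))])
s=float(d[:2]@u); print("offset of blank along first axis from TCP",s*1e3)
at(.425,-.1881,.09,68.4)
# blank offset in world rotates with the tool by 112-68.4
a=np.radians(22-68.4+90-21.6+21.6); yaw=111.9; r=np.radians(-21.6+yaw-68.4); o=s*np.array([np.sin(r),-np.cos(r)])
robot.move_to([.5528-o[0],-.2978-o[1],.09],[180,0,yaw]); at(.5528-o[0],-.2978-o[1],.0565,yaw,.1); robot.pause(.5); print(np.round(robot.current_tool_pos(),4))
for i,(a,b) in enumerate(((0,0),(1,0),(-1,0),(0,1),(0,-1))):
    X,Y=.5528-o[0]+a*.0012,-.2978-o[1]+b*.0012
    if i: robot.line_to([X,Y,.0555],velocity=.05)
    st=robot.line_to([X,Y,.0495],velocity=.015,f_stop=4); p=robot.current_tool_pos()
    print((a,b),st,np.round(np.array(p)*1e3,2).tolist(),np.round(robot.current_contact_force(),1).tolist(),round(robot.current_time_s(),1))
    if p[2]<.0513: break
E
```

```text
before [ 0.4251 -0.1881  0.0191]
gap 28.38 [ 0.4251 -0.1882  0.0192] 26.7
before [ 0.4251 -0.1882  0.0192]
gap 28.32 [ 0.4251 -0.1881  0.0192] 29.8
offset of blank along first axis from TCP 0.020875671642754223
[ 0.5529 -0.2979  0.0567]
(0, 0) True [552.75, -297.76, 50.45] [-0.4, 0.7, 3.5] 32.5
```

```bash
python3 - <<'E'
from g import *
tap(.5528,-.2978,111.9); robot.move_to([.30,-.19,.36],[180,0,60]); print(robot.current_time_s())
im=vision.grab_frame("top"); sd=vision.grab_frame("side"); cv2.imwrite("pics/t3.png",im[:,:,::-1])
c=lambda a,u,v:cv2.resize(a[v:v+60,u:u+66],None,fx=6,fy=6,interpolation=cv2.INTER_CUBIC)
cv2.imwrite("pics/c3.png",np.hstack([c(im,275,140),c(sd,310,170)])[:,:,::-1])
for u in((273,180),(317,162)):
    a=yellow(im,u); print(a and (a[1],a[3],atz(a[1],.0353)))
E
```

```text
tap True [ 0.5528 -0.2978  0.0542] 4.427987786325467
36.5083
(array([272.69833111, 179.78141967]), 234.0625, array([ 0.52389155, -0.22124045]))
(array([315.88567967, 161.51546063]), 277.25, array([ 0.55389092, -0.29685507]))
```

View pics/c3.png

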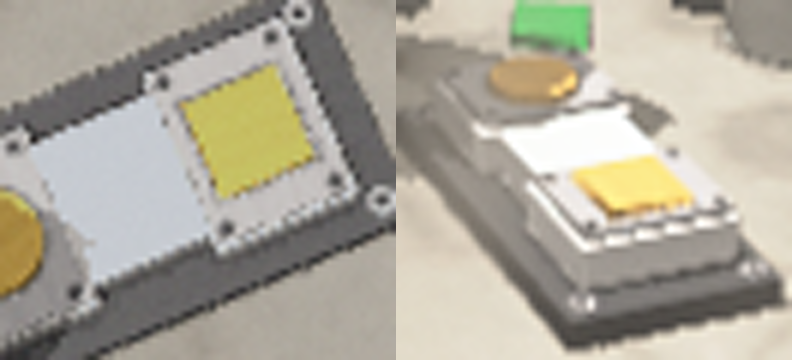

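Both blanks are seated: taps on each stopped at the same height, and the picture shows them flat and centred. Next I grip the waist and lift.

```bash
python3 - <<'E'
from g import *
x,y,yaw=.5375,-.2598,111.9
fingers.gripper_to(70/85,20); robot.move_to([x,y,.10],[180,0,yaw])
s=robot.line_to([x,y,.032],velocity=.06,f_stop=6); robot.pause(.3); print(s,np.round(robot.current_tool_pos(),4))
if not s:
    fingers.gripper_to(.2,60); robot.pause(.2); p=np.array(robot.current_tool_pos()); print("gap",robot.current_finger_gap()*85,np.round(p,4),np.round(robot.current_contact_force(),1),robot.current_gripper_force())
    robot.line_to([p[0],p[1],.044],velocity=.02); print(np.round(robot.current_contact_force(),1))
    robot.line_to([p[0],p[1],.132],velocity=.06); robot.pause(.5)
    print(np.round(robot.current_tool_pos(),4),robot.current_finger_gap()*85,np.round(robot.current_contact_force(),1),np.round(robot.current_torque(),2),robot.current_time_s())
sd=vision.grab_frame("side"); im=vision.grab_frame("top")
c=lambda a,u,v:cv2.resize(a[v:v+110,u:u+100],None,fx=4,fy=4,interpolation=cv2.INTER_CUBIC)
cv2.imwrite("pics/c4.png",np.hstack([c(im,250,110),c(sd,290,110)])[:,:,::-1])
E
```

```text
False [ 0.5377 -0.2599  0.0323]
gap 44.17220836874866 [ 0.5377 -0.2599  0.0324] [-1.   0.6  5. ] 63.36582541465759
[-0.4 -0.1 -5.3]
[ 0.5377 -0.2599  0.132 ] 44.12303370601353 [-0.7 -0.1 -4.8] [0.01 0.03 0.03] 43.6167
```

View pics/c4.png

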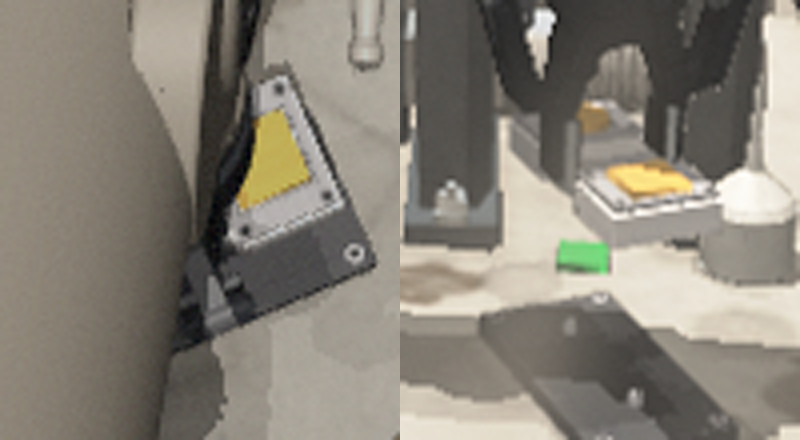

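The die is held level about 10 cm above the base. Both blanks are seated, and the 4.8 N load matches the weight of the die and blanks.

```bash
python3 -c "
from station import robot,workorder
robot.pause(.3); print(workorder.close_job(), robot.current_time_s())"
```

```text
the job is handed in; nothing more can be done
the job is handed in; nothing more can be done
```

I handed the job in at about 44 s of the 64 s limit: both blanks are seated in their own pockets and the die is held still and level about 10 cm above its base; no score was returned.

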